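# Fit the blade insert in the vegetable slicer and lock it

### The arm

A 6-joint arm with a two-finger parallel gripper is mounted at the origin on a cart in front of the work surface, level with it; the furniture and walls round the work are solid. World frame = base frame: x ahead of the robot, y to its left, z up, the work surface at z = 0. Lengths are in m, angles in rad, forces in N, time in s.
With the tool pointing down it reaches from about 0.3 to 0.95 m from the base axis. Payload 3.1 kg.
Tool frame: the origin (TCP) lies at the very end of the fingers, on their centre line; the grasp point (between the pads) lies hold_point_z behind it (hold_point_z is the distance from the TCP to the grasp point, in m); z points along the fingers, y is the line along which they close (so a half turn about z gives the same grasp; the last joint's range is limited). The gripper opens to 85 mm and grips with 20 to 120 N. Pads are 22 mm wide; open, the fingers measure 114 mm over their backs; the gripper's body (76 mm by 85 mm) begins 54 mm behind the grasp point. The pads swing forward as they close: fully open they stand 13 mm farther back than shut.
Start: joints at [1.188, 0.308, 1.634, -0, 1.2, -0.07], TCP at [0.192, 0.595, 0.2] pointing down, gripper open.
Joint ranges: [-3.06, 3.06], [-0.79, 1.96], [0.05, 2.63], [-1.19, 4.34], [0.05, 2.64], [-2.94, 2.94]. Speed limits (rad/s): [2.79, 2.79, 3.14, 3.14, 3.14, 3.14].

### API

Orientations are given as a unit quaternion [w, x, y, z].
In Python, from rig import state, camera, hand_in, hold_point_z gives the robot as it stands.
- The arm moves only by the shell command python3 -m creep 'ROWS' [OPENING] [FORCE]. ROWS is JSON, a list of rows, each a list of 2 entries, a list of its own where there are three numbers: the shift along the world's x, y, z in units of 150 mm (1.0 is 150 mm), then the turn about the world's z in units of 60 degrees (1.0 is 60 degrees). A call has 1 to 20 rows; each row is the pose to reach, as a shift and turn from the pose commanded when the call began; what a row does not reach only later rows make up. A row lasts 1/8 s, in which the tool goes at most 62.5 mm and 10.7 degrees, less where a joint would pass 70% of its speed; a pose out of reach is approached as far as the arm can. A call with a number of a shift or a turn outside -1 to 1 is refused whole. A call with a gripper value outside its range is refused whole. OPENING is the gripper command: -1 is shut, 1 is fully open, values between are in proportion, set as the call begins (- or left out, the last holds). The fingers move at their own pace and stop on an object; FORCE is the grip in N (left out, the last holds). Time passes only in rows, so rows that repeat a pose let the fingers close. It gives the time, the measured TCP pose, the force, the opening and the grip force at its end, in the units of the state.
- state(): the state, without advancing time (a new reading comes with each control period).
- camera(name): name is "side" or "top"; returns a dict with "frame" (420x560x3 uint8, red, green, blue), "depth" (420x560 float32, m along the optical axis (not along the pixel's ray), 0 where there is no reading), "fx", "fy", "cx", "cy" (pixels), "world_from_camera" (4x4, takes a point from camera to world coordinates). Camera axes: x right, y down, z forward; pixel columns grow to the right and rows downward; lengths in m; the calibration is good to about 2 mm. A picture is of the moment at which its call begins.
- hand_in(): hands the job in; it is judged then, once.
The state is a dict: "time_s": time; "q": joint angles; "dq": joint speeds; "tau": joint torques, N m; "tool_pos": TCP position; "ee_rot": TCP orientation; "ft_force": force on the tool from outside, world axes, zero at the start; "moment": the same for the moment, N m; "finger_gap": finger opening in m; "finger_force": force on a finger pad.
Only numpy, scipy, OpenCV 4.12 (cv2) and the standard library are available. Lean on these libraries where they do the work, as an engineer would, in place of code of your own. Each camera call takes 0.05 s, during which the arm holds its last target. There are 200 camera calls.

### The job

Get the vegetable slicer ready: slide the loose green blade insert along the slicer's metal landing into its pocket until it lies flat and square at the bottom, flush all round. Then press the red locking lever down until it snaps over and stays down by itself. Leave the vegetables and the mug where they are.

Things in the scene. Friction and masses are not known exactly. Their poses are not given: they have to be found in the camera images.
- slicer: White vegetable slicer, 350 x 172 mm, fixed on the worktop. Origin on the worktop under the pocket's centre; x runs along it from the aluminium landing (-x) over the pocket to the red lever (+x), y across, z up. Its x points to the robot's left and somewhat away from it. Neck and pocket side walls: inner faces y = +-53.5 mm, x -58 to +46.5 mm, top z = 52 mm.
- pocket (a point): Centre of the pocket floor, 28 mm above the worktop; axes as the slicer's. The pocket is 93 mm along x by 107 mm across and 12 mm deep below the landing and below the deck behind it, on which the lever stands. Its end wall is at x = +46.5 mm.
- landing (a point): Point on the landing's flat top, 40 mm above the worktop, 165 mm before the pocket's centre; axes as the slicer's. The landing spans slicer x -225 to -47 mm, y +-86 mm, without rails up to x = -102 mm; there two wings, 12 mm high, begin to narrow the way from about +-76 mm to the neck (+-53.5 mm) at x = -58 mm.
- insert: Loose blade insert: smooth green plate, steel strip, 90 (its x) x 104 (its y) x 12 mm, 0.16 kg, too wide to grip. Origin: centre of its underside. Starts on the landing, askew (up to 0.25 rad) and off the centre line (up to 20 mm). Pushed along slicer x it tips over the edge and drops in when its rear clears it. Seated, its origin is at pocket, top level with the landing, 1.5 mm play a side.
- lever (a joint): Red lever, 50 mm wide, hinged at slicer x = 113 mm, z = 54.5 mm, reaching back to the pocket. 0 = up (0.45 rad above level), 0.45 rad = down, level. Over-centre spring: pushes back with about 7 N at the pad at 0, none at 0.30 rad; beyond that it snaps down and stays. Down, its toe lies 2.5 mm above the last 10 mm of the seated insert; an insert not right down blocks it.
- lever_pad (a point): Ribbed spot on the lever's upper face to press on, 50 mm from its hinge. Up: about 80 mm above the worktop; down: 59 mm.
- onion: Brown onion, 82 x 83 x 94 mm, behind the slicer. Origin at its underside.
- pepper: Orange-red bell pepper, 94 x 92 x 119 mm, behind the slicer. Origin at its underside.
- tomato: Red tomato, 65 mm, behind the slicer. Origin at its underside.
- mug: Black and white mug, 92 x 127 x 95 mm, at the right. Origin at its underside.
Mind the look-alikes: they are no part of the job. There is more than one size of the insert; the job needs the smaller.

How it is judged:
On the way, in this order (a step that is already met when the one before it is completed fails the run):
1. The insert lies flat and square at the bottom of the pocket, the lever still up (x of insert in the frame of pocket between -0.003 and 0.003 m and y of insert in the frame of pocket between -0.003 and 0.003 m and z of insert in the frame of pocket below 0.002 m and angle between insert's own z axis and vertical below 0.035 rad and angle between the x axis of insert and the x axis of slicer, either way round below 0.05 rad and value of joint lever below 0.2 rad), for 0.2 s.
2. The lever is pressed down until it stays (value of joint lever above 0.41 rad), for 0.2 s.
At the end, for the whole second after the job is handed in: The insert rests in the pocket: its origin within 3 mm of the pocket's centre along and across and less than 2 mm above its floor, tilted less than 0.035 rad and turned less than 0.05 rad from square; the lever is down (above 0.41 rad) and stays there by itself (x of insert in the frame of pocket between -0.003 and 0.003 m and y of insert in the frame of pocket between -0.003 and 0.003 m and z of insert in the frame of pocket below 0.002 m and angle between insert's own z axis and vertical below 0.035 rad and angle between the x axis of insert and the x axis of slicer, either way round below 0.05 rad and linear speed of insert below 0.01 m/s and value of joint lever above 0.41 rad); the robot touches nothing.
It fails at once if The onion is shifted by more than 30 mm (distance of onion from where it was at the start of the episode above 0.03 m).
It fails at once if The pepper is shifted by more than 30 mm (distance of pepper from where it was at the start of the episode above 0.03 m).
It fails at once if The tomato is shifted by more than 30 mm (distance of tomato from where it was at the start of the episode above 0.03 m).
It fails at once if The mug is shifted by more than 30 mm (distance of mug from where it was at the start of the episode above 0.03 m).
It also fails if it takes over 72 s, if anything falls off the work surface, if the arm or the gripper's body presses on something with over 40 N, if the wrist force passes 120 N, or if a joint passes its speed limit or range.

## Working session

There is one attempt and no reset: what is moved stays moved. The work goes in short steps, Python scripts to look and compute and a shell command to move; the robot and the scene stay as the last step left them, time stands still between calls to the robot, and variables do not carry over. Pictures are saved under pics/ and viewed, at most 10 in all, crops included, and the job is handed in when it is done.

```bash
mkdir -p pics
cat > h.py <<'E'
import numpy as np, cv2
from rig import state, camera, hand_in, hold_point_z
def snap(n,f):
    c=camera(n); cv2.imwrite('pics/'+f,c['frame'][:,:,::-1]); np.savez('pics/'+f[:-4],**c); return c
def pts(c):
    v,u=np.mgrid[0:420,0:560]; d=c['depth']
    P=np.stack([(u-c['cx'])/c['fx']*d,(v-c['cy'])/c['fy']*d,d],-1)
    T=np.array(c['world_from_camera']); return P@T[:3,:3].T+T[:3,3]
E
python3 - <<'E'
from h import *
for n in('top','side'):
    c=snap(n,n+'0.png'); print(n,c['fx'],np.round(c['world_from_camera'],3).tolist())
s=state(); print(s['time_s'],s['tool_pos'],s['ee_rot'],hold_point_z() if callable(hold_point_z) else hold_point_z,s['finger_gap'])
E
```

```text
top 511.7089090080444 [[-0.008, -0.99, 0.142, 0.355], [-1.0, 0.006, -0.015, -0.063], [0.014, -0.142, -0.99, 1.488], [0.0, 0.0, 0.0, 1.0]]
side 413.90686913623847 [[-0.875, -0.409, 0.26, 0.146], [-0.484, 0.746, -0.458, 0.628], [-0.007, -0.526, -0.85, 1.336], [0.0, 0.0, 0.0, 1.0]]
0.1 [0.19202158 0.59389333 0.1984423 ] [-2.42174416e-04  1.55745680e-01  9.87796602e-01 -1.04786148e-03] 0.0187 0.08561132305034667
```

View pics/top0.png

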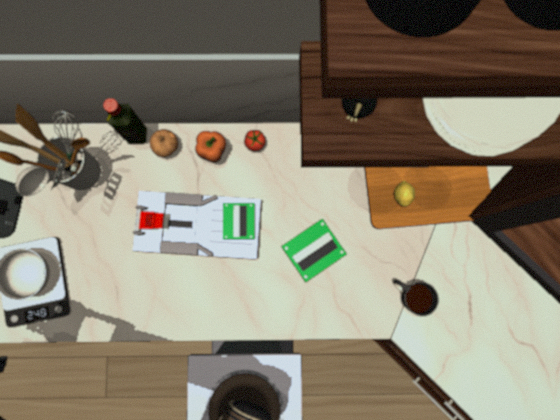

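View pics/side0.png

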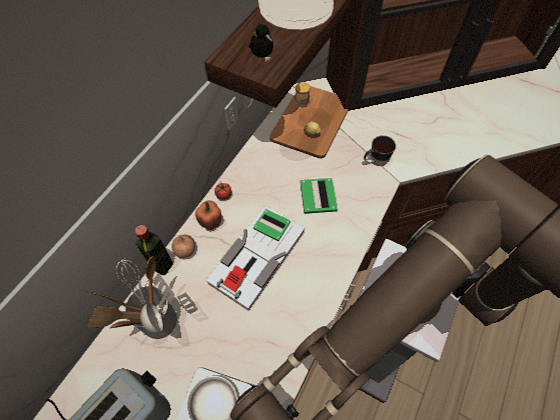

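The slicer spans about px (133..262, 192..258) in the top view. The small insert is near (240,221) on the landing and the red lever near (152,220). The larger look-alike lies off the slicer at (314,250).

```bash
cat >> h.py <<'E'
def ray(c,uv,z):
    uv=np.atleast_2d(uv).astype(float); T=np.array(c['world_from_camera'])
    d=np.c_[(uv[:,0]-c['cx'])/c['fx'],(uv[:,1]-c['cy'])/c['fy'],np.ones(len(uv))]@T[:3,:3].T
    return (T[:3,3]+d*((z-T[2,3])/d[:,2])[:,None])[:,:2]
def rect(c,mask,z):
    k=max(cv2.findContours(mask.astype(np.uint8),0,1)[0],key=cv2.contourArea)[:,0]
    w=ray(c,cv2.convexHull(k)[:,0],z); (cx,cy),(a,b),t=cv2.minAreaRect((w*1000).astype(np.float32))
    return cx/1000,cy/1000,a,b,t
def masks(c):
    H=cv2.cvtColor(c['frame'],cv2.COLOR_RGB2HSV); h,s,v=cv2.split(H)
    return (h>50)&(h<80)&(s>120)&(v>60), ((h<8)|(h>172))&(s>170)&(v>110), H
E
python3 - <<'E'
from h import *
for n,box in(('top',(125,185,270,265)),('side',(200,200,310,312))):
    c=dict(np.load(f'pics/{n}0.npz')); g,r,H=masks(c); P=pts(c)
    B=np.zeros((420,560),bool); B[box[1]:box[3],box[0]:box[2]]=1
    k=B&(P[...,2]>0.025)&(P[...,2]<0.13)
    print(n,'slicer',np.round(rect(c,k,.04),4),'medz',np.median(P[k][:,2]))
    print(' green',np.round(rect(c,cv2.morphologyEx((g&B).astype(np.uint8),3,np.ones((9,9))),.052),4), 'z',np.median(P[g&B][:,2]))
    print(' red',P[r&B].mean(0),P[r&B].min(0),P[r&B].max(0))
    cv2.imwrite(f'pics/k{n}.png',k*255)
c=dict(np.load('pics/top0.npz'));k=cv2.imread('pics/ktop.png',0)
f=c['frame'][:,:,::-1].copy(); f[...,2][cv2.Canny(k,1,2)>0]=255
cv2.imwrite('pics/v1.png',cv2.resize(f[180:270,120:275],None,fx=5,fy=5,interpolation=2))
E
```

```text
top slicer [5.181000e-01 1.331000e-01 3.540162e+02 1.747867e+02 8.576530e+01] medz 0.042267574962302046
 green [5.25100e-01 1.47000e-02 8.47971e+01 9.66433e+01 8.96528e+01] z 0.052169972063352055
 red [0.52554535 0.25300841 0.08404193] [ 0.35459554 -0.06259386  0.05912139] [0.55024212 0.28834812 1.48797785]
side slicer [5.159000e-01 1.342000e-01 3.533656e+02 1.795853e+02 8.567260e+01] medz 0.0428355107950813
 green [5.205000e-01 1.550000e-02 8.767090e+01 1.018508e+02 8.959870e+01] z 0.05124839817249849
 red [0.517505   0.26169022 0.08786346] [0.14626889 0.22265174 0.04247145] [0.54705039 0.62775813 1.33629999][ WARN:0@0.307] global loadsave.cpp:1063 imwrite_ Unsupported depth image for selected encoder is fallbacked to CV_8U.
```

View pics/v1.png

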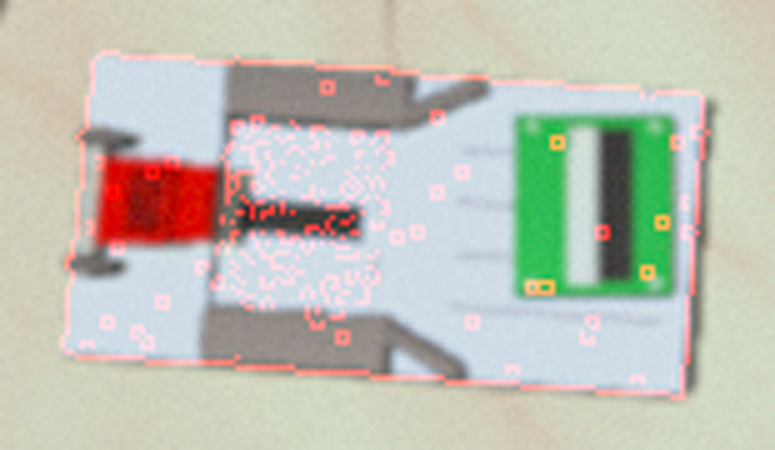

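Slicer frame: origin is about (0.521, 0.183), with its x axis 85.7° from world x. The insert is at slicer (-168, -15) mm, turned +3.9°. The sizes match, so I'm approaching the far side of the insert to nudge it onto the centre line.

```bash
python3 -m creep '[[[0.17,-0.24,0],-0.1],[[0.34,-0.49,0],-0.2],[[0.51,-0.73,0],-0.3],[[0.68,-0.97,0],-0.42],[[0.68,-0.97,0],-0.42]]' -1
python3 -m creep '[[[0.17,-0.24,0],-0.1],[[0.34,-0.49,0],-0.2],[[0.51,-0.73,0],-0.3],[[0.68,-0.97,0],-0.42],[[0.68,-0.97,0],-0.42]]'
python3 -m creep '[[[0.17,-0.24,0],-0.1],[[0.34,-0.49,0],-0.2],[[0.51,-0.73,0],-0.3],[[0.68,-0.97,0],-0.43],[[0.68,-0.97,0],-0.43]]'
python3 -m creep '[[[0.17,-0.24,0],0],[[0.34,-0.49,0],0],[[0.51,-0.73,0],0],[[0.68,-0.97,0],0],[[0.68,-0.97,0],0],[[0.68,-0.97,0],0]]'
```

```text
time_s: 0.72
tool_pos: [0.2954, 0.4467, 0.199]
ee_rot: [0.0, 0.369, 0.929, -0.001]
ft_force: [-0.7, -0.6, 0.5]
finger_gap: 0.0002
finger_force: 0.0
time_s: 1.35
tool_pos: [0.3973, 0.3027, 0.1994]
ee_rot: [-0.0, 0.563, 0.827, -0.0]
ft_force: [-0.7, -0.2, -0.8]
finger_gap: -0.0
finger_force: 0.0
time_s: 1.98
tool_pos: [0.4996, 0.1579, 0.1995]
ee_rot: [-0.0, 0.732, 0.681, 0.0]
ft_force: [-0.2, -0.3, -0.3]
finger_gap: -0.0
finger_force: 0.0
time_s: 2.72
tool_pos: [0.5996, 0.0148, 0.199]
ee_rot: [-0.001, 0.731, 0.682, -0.0]
ft_force: [0.3, 0.9, -0.6]
finger_gap: 0.0
finger_force: 0.0
```

```bash
python3 -m creep '[[[0.01,-0.03,-0.3],0],[[0.01,-0.03,-0.6],0],[[0.01,-0.03,-0.85],0],[[0.01,-0.03,-1],0],[[0.01,-0.03,-1],0]]'
python3 -m creep '[[[0,0,-0.03],0],[[-0.03,0.002,-0.03],0],[[-0.06,0.004,-0.03],0],[[-0.09,0.006,-0.03],0],[[-0.12,0.008,-0.03],0],[[-0.15,0.01,-0.03],0],[[-0.165,0.012,-0.03],0],[[-0.165,0.012,-0.03],0]]'
python3 - <<'E'
from h import *
c=snap('top','t1.png');cv2.imwrite('pics/v2.png',cv2.resize(c['frame'][170:270,120:290,::-1],None,fx=4,fy=4,interpolation=2))
E
```

```text
time_s: 3.35
tool_pos: [0.5986, 0.0104, 0.0472]
ee_rot: [-0.002, 0.731, 0.682, -0.002]
ft_force: [-0.2, -0.1, -0.1]
finger_gap: -0.0
finger_force: 0.0
time_s: 4.35
tool_pos: [0.5769, 0.01, 0.0451]
ee_rot: [-0.0, 0.732, 0.681, -0.0]
ft_force: [0.6, 0.2, -0.1]
finger_gap: -0.0002
finger_force: 0.0
```

View pics/v2.png

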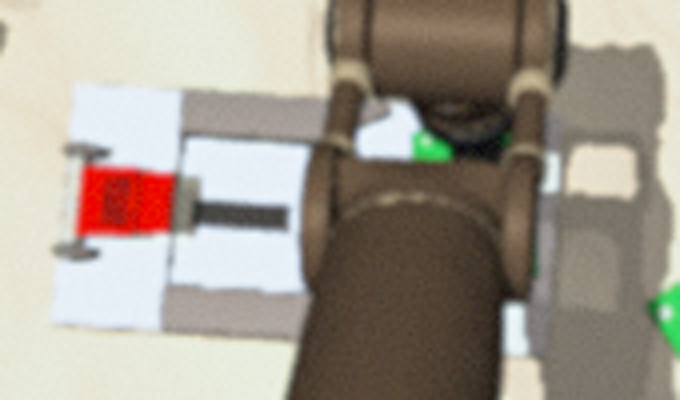

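The arm hides the insert in the top view; only a sliver of green shows at about (430,145). I'll check the side view.

Run:
```python
from h import *
c=snap('side','s1.png');cv2.imwrite('pics/v3.png',cv2.resize(c['frame'][170:320,200:350,::-1],None,fx=4,fy=4,interpolation=2))
g,r,H=masks(c); B=np.zeros((420,560),bool); B[200:312,200:310]=1
print(np.round(rect(c,cv2.morphologyEx((g&B).astype(np.uint8),3,np.ones((9,9))),.052),4))
```

```text
[5.206000e-01 1.600000e-02 8.991960e+01 1.020722e+02 8.961640e+01]
```

View pics/v3.png

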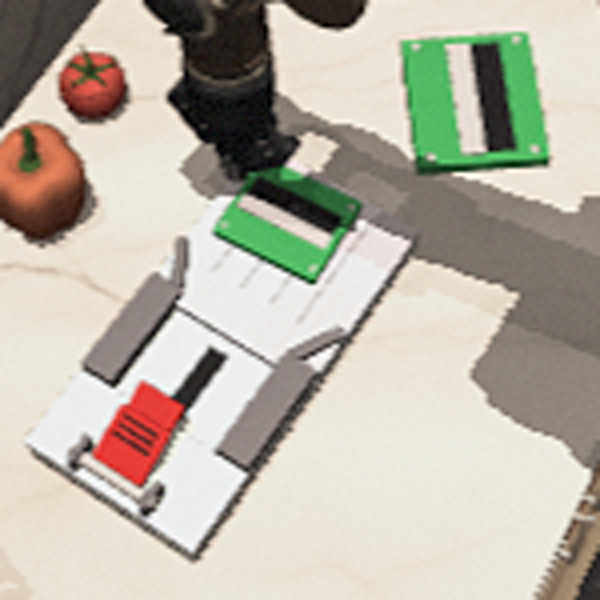

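The side view is unobstructed. The fingertip sits right at the insert's far edge and the insert hasn't moved yet, so I'll push on in small steps.

```bash
cat > m.py <<'E'
from h import *
import sys
c=snap('side',sys.argv[1]); g,r,H=masks(c); B=np.zeros((420,560),bool); B[200:312,200:310]=1
m=rect(c,cv2.morphologyEx((g&B).astype(np.uint8),3,np.ones((9,9))),.052)
t=np.radians(4.25); d=np.array([np.sin(t),np.cos(t)]); n=np.array([-d[1],d[0]])
o=np.array([.5159,.1342])+.05*d; e=np.array(m[:2])-o
print('insert slicer xy mm',1000*e@d,1000*e@n,'rect',np.round(m,4),'yaw rel',m[4]-85.75)
E
python3 -m creep '[[[-0.03,0.002,0],0],[[-0.06,0.004,0],0],[[-0.09,0.006,0],0],[[-0.12,0.009,0],0],[[-0.12,0.009,0],0]]'; python3 m.py s2.png
```

```text
time_s: 5.08
tool_pos: [0.5586, 0.0114, 0.045]
ee_rot: [-0.0, 0.732, 0.681, -0.0]
ft_force: [-0.1, -1.0, 0.2]
finger_gap: -0.0002
finger_force: 0.0
insert slicer xy mm -166.8470314438105 -13.502480057314324 rect [5.207000e-01 1.670000e-02 1.018256e+02 8.888420e+01 7.830000e-02] yaw rel -85.67166239023209
```

Run:
```python
from h import *
c=dict(np.load('pics/s2.npz'));cv2.imwrite('pics/v4.png',cv2.resize(c['frame'][185:265,220:320,::-1],None,fx=6,fy=6,interpolation=2))
P=pts(c); print(np.round(P[210:250:4,255:300:5,2],3))
```

```text
[[-0.004  0.123  0.13   0.148  0.172  0.002  0.006  0.003  0.002]
 [-0.003  0.1    0.107  0.139  0.053  0.041  0.007  0.003  0.004]
 [ 0.037  0.053  0.052  0.044  0.047  0.053  0.051 -0.003 -0.003]
 [ 0.04   0.053  0.056  0.055  0.053  0.05   0.054  0.041  0.038]
 [ 0.057  0.047  0.051  0.05   0.054  0.057  0.05   0.045  0.043]
 [ 0.042  0.052  0.055  0.05   0.049  0.052  0.038  0.038  0.04 ]
 [ 0.049  0.041  0.045  0.047  0.052  0.05   0.043  0.035  0.039]
 [ 0.038  0.038  0.037  0.044  0.05   1.336  0.041  0.042  0.046]
 [ 0.044  0.038  0.042  0.038  0.04   0.038  0.043  0.039  0.023]
 [ 0.042  0.04   0.04   0.036  0.035  0.039  0.04   0.041 -0.002]]
```

View pics/v4.png

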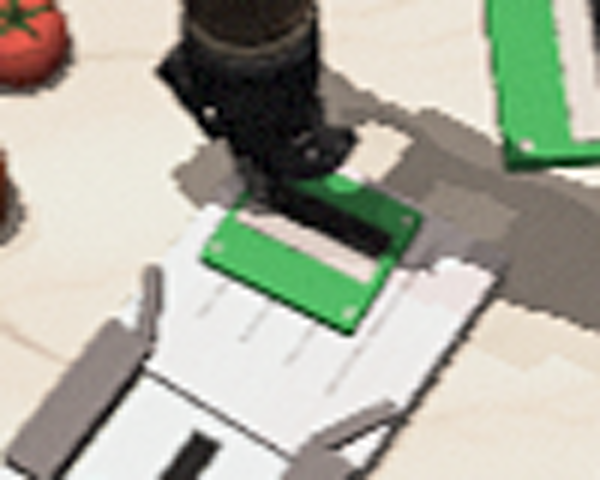

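Run:
```python
from h import *
c=dict(np.load('pics/s2.npz'));T=np.linalg.inv(c['world_from_camera'])
for z in(.04,.045,.052,.06,.07):
    p=T@[.5586,.0114,z,1]; print(z,c['fx']*p[0]/p[2]+c['cx'],c['fy']*p[1]/p[2]+c['cy'])
P=pts(c); v=c['frame'].max(2); print(v[208:224,258:276]); print(np.round(1000*P[208:224,258:276,2]).astype(int))
print(state()['tool_pos'],state()['ft_force'])
```

```text
0.04 263.03816792614987 220.46648255977385
0.045 262.9862835654012 219.77708747265092
0.052 262.91314499388665 218.80528457956788
0.06 262.8288348551662 217.6850434396588
0.07 262.722346648308 216.2701190658158
[[ 11  20  15  20  20  16  20  20  21  17  38  68  64  28  20  40  45  45]
 [ 52  12  25  14  19  17  21  20  17  19  27  33  21  28  38  32  41  40]
 [ 77   7  12  15  16  22  14  24  26  26  30  19  26  91  90  22  28  30]
 [120  55  46  46   5  16  13  23  21  26  21  29  29  59  56  29  49  40]
 [134  81  52  46  20  21   8  21  25  31  32  25  29  27  27  27  32  36]
 [132  75  41  50  34  28   3  15  14  24  22  22  21  28  19  18  19  54]
 [122 103  71  50  53  53  28  15  15  31  29  23  17  18  35  45  99 153]
 [124 117  92  44  48  59  36  27  18  34  45  55  76  89  91  86 138 179]
 [126 128  98  42  49  53  27  13  15  18  24  48  67  87  92  91  92 146]
 [141 107  90  67  55  69  44  11  31  22  18  24  32  42  63  81  89  91]
 [137 102  94  83  69  37  33  22  25  27  14  27  16  12  14  34  63  82]
 [114  97 100 106 112  98  65  22  16   8  15  19  25  23  24  2
[... 1205 characters left out ...]
 49   57   53   55   55   55   53
    53   56   52   53]
 [  42   55   53   53   54   53   50   52   53   48   52   49   44   53
    54   51   50   47]
 [  53   58   47   55   55   53   52   53   51   45   51   49   54   56
    49   55   58   49]
 [  56   53   56   55   56   52   52   53   50   54   51   49   52   55
    52   54   50   53]
 [  47   49   53   53   49   49   54   56   48   53   51   49   52   56
    49   50   53   47]
 [  52   52   53   56   56   48   49   56   52   49   54   54   55   56
    55   52   56   53]
 [  47   51   53   52   47   50   54   54   52   53   54   55   52   46
    51   50   59   47]]
[0.55899062 0.01134347 0.04512477] [ 0.82746772  0.2648233  -0.11305664]
```

Run:
```python
from h import *
c=dict(np.load('pics/s2.npz'));P=pts(c)
for v in range(205,219): print(v,*(tuple(np.round(1000*P[v,u]).astype(int)) for u in(261,263,265)))
s=state(); print(s['q'], s['ee_rot'])
```

```text
205 (np.int64(549), np.int64(31), np.int64(181)) (np.int64(540), np.int64(32), np.int64(189)) (np.int64(538), np.int64(24), np.int64(179))
206 (np.int64(550), np.int64(30), np.int64(172)) (np.int64(540), np.int64(33), np.int64(185)) (np.int64(539), np.int64(23), np.int64(170))
207 (np.int64(553), np.int64(27), np.int64(159)) (np.int64(540), np.int64(33), np.int64(178)) (np.int64(540), np.int64(22), np.int64(162))
208 (np.int64(551), np.int64(30), np.int64(159)) (np.int64(542), np.int64(32), np.int64(169)) (np.int64(538), np.int64(25), np.int64(162))
209 (np.int64(552), np.int64(29), np.int64(151)) (np.int64(542), np.int64(32), np.int64(162)) (np.int64(543), np.int64(17), np.int64(140))
210 (np.int64(552), np.int64(29), np.int64(144)) (np.int64(543), np.int64(30), np.int64(152)) (np.int64(545), np.int64(16), np.int64(130))
211 (np.int64(556), np.int64(23), np.int64(124)) (np.int64(544), np.int64(29), np.int64(143)) (np.int64(545), np.int64(15), np.int64(123))
212 (np.int64(559), np.int64(19), np.int64(111)) (np.int64(548), np.int64(24), np.int64(126)) (np.int64(543), np.int64(18), np.
[... 291 characters left out ...]
15 (np.int64(559), np.int64(21), np.int64(93)) (np.int64(552), np.int64(20), np.int64(97)) (np.int64(545), np.int64(17), np.int64(99))
216 (np.int64(559), np.int64(21), np.int64(87)) (np.int64(554), np.int64(17), np.int64(84)) (np.int64(545), np.int64(17), np.int64(92))
217 (np.int64(560), np.int64(20), np.int64(77)) (np.int64(552), np.int64(20), np.int64(84)) (np.int64(557), np.int64(0), np.int64(49))
218 (np.int64(566), np.int64(12), np.int64(53)) (np.int64(560), np.int64(9), np.int64(53)) (np.int64(554), np.int64(5), np.int64(52))
[-5.75982994e-02  3.80247362e-01  1.89210060e+00  1.41419645e-05
  8.69102539e-01  1.43027852e-02] [4.75976142e-05 7.32068387e-01 6.81231144e-01 5.30579618e-05]
```

The depth data shows the shut finger ends at z ≈ 0.076, about 30 mm above the reported TCP. That explains why it passed over the insert. I'll back off over the free landing strip and find the true tip height by a gentle touch.

```bash
python3 -m creep '[[[0.08,0,0],0],[[0.16,0,0],0],[[0.25,0,0],0],[[0.25,0,-0.06],0],[[0.25,0,-0.1],0],[[0.25,0,-0.1],0]]'
python3 -m creep '[[[0,0,-0.02],0],[[0,0,-0.04],0],[[0,0,-0.04],0]]'; python3 -m creep '[[[0,0,-0.01],0],[[0,0,-0.02],0],[[0,0,-0.02],0]]'
```

```text
time_s: 5.88
tool_pos: [0.5949, 0.0114, 0.0286]
ee_rot: [-0.001, 0.732, 0.681, -0.001]
ft_force: [-0.4, -0.6, -0.8]
finger_gap: 0.0005
finger_force: 0.0
time_s: 6.25
tool_pos: [0.5963, 0.0113, 0.0239]
ee_rot: [-0.0, 0.732, 0.681, -0.0]
ft_force: [0.3, -0.7, -1.3]
finger_gap: -0.0001
finger_force: 0.0
time_s: 6.62
tool_pos: [0.5965, 0.0113, 0.021]
ee_rot: [-0.0, 0.732, 0.681, -0.0]
ft_force: [-0.2, 0.2, 0.4]
finger_gap: 0.0001
finger_force: 0.0
```

No contact at TCP z = 0.021, which is below the landing's 0.040, so the offset is real. Continuing down.

```bash
for i in 1 2; do :; done; python3 -m creep '[[[0,0,-0.01],0],[[0,0,-0.02],0],[[0,0,-0.03],0],[[0,0,-0.03],0]]'; python3 -m creep '[[[0,0,-0.01],0],[[0,0,-0.02],0],[[0,0,-0.02],0]]'
python3 - <<'E'
from h import *
c=snap('side','s3.png'); P=pts(c); s=state(); x,y,_=s['tool_pos']
m=(abs(P[...,0]-x)<.018)&(abs(P[...,1]-y)<.03)&(c['frame'].max(2)<60)&(P[...,2]>.043)
print(s['tool_pos'],s['ft_force'],np.sort(P[m][:,2])[:12]); q=P[m&(P[...,2]<.08)]; print(q.min(0),q.max(0))
E
```

```text
time_s: 7.12
tool_pos: [0.5964, 0.0113, 0.0163]
ee_rot: [-0.0, 0.732, 0.681, -0.0]
ft_force: [0.2, 0.2, 0.5]
finger_gap: -0.0001
finger_force: 0.0
time_s: 7.5
tool_pos: [0.5964, 0.0113, 0.0134]
ee_rot: [-0.0, 0.732, 0.681, -0.0]
ft_force: [-0.7, 0.2, -0.4]
finger_gap: -0.0003
finger_force: 0.0
[0.59650139 0.01130806 0.01345716] [-0.37580623  0.09955123  0.6191465 ] [0.05216542 0.05329473 0.05515386 0.05680061 0.06028896 0.0606365
 0.06097723 0.06228738 0.06334726 0.0634436  0.06468801 0.06678247]
[0.58118451 0.00948605 0.05216542] [0.60217443 0.02365453 0.07528636]
```

```bash
python3 -m creep '[[[0,0,-0.01],0],[[0,0,-0.02],0],[[0,0,-0.02],0]]'; python3 -m creep '[[[0,0,-0.01],0],[[0,0,-0.015],0],[[0,0,-0.015],0]]'
```

```text
time_s: 7.92
tool_pos: [0.5964, 0.0114, 0.0104]
ee_rot: [-0.0, 0.732, 0.681, -0.0]
ft_force: [0.9, -0.7, 0.4]
finger_gap: 0.0
finger_force: 0.0
time_s: 8.3
tool_pos: [0.5966, 0.0113, 0.0084]
ee_rot: [-0.0, 0.732, 0.681, -0.0]
ft_force: [-0.3, 0.5, 1.3]
finger_gap: -0.0003
finger_force: 0.5
```

```bash
python3 -m creep '[[[-0.03,0.002,0],0],[[-0.06,0.004,0],0],[[-0.09,0.006,0],0],[[-0.11,0.008,0],0],[[-0.11,0.008,0],0]]'; python3 m.py s4.png
```

```text
time_s: 8.93
tool_pos: [0.5797, 0.0126, 0.0084]
ee_rot: [-0.0, 0.732, 0.681, -0.0]
ft_force: [-0.2, -0.4, 1.3]
finger_gap: 0.0
finger_force: 0.9
insert slicer xy mm -166.51438012304826 -2.9122074573377525 rect [5.102000e-01 1.780000e-02 8.831110e+01 1.019474e+02 8.870680e+01] yaw rel 2.9567642211914062
```

The insert is now at y = -2.9 mm with 3° of yaw, which is good. Next I'll lift, set the fingers about 55 mm apart and touch down on free landing near the neck to calibrate the tip height.

```bash
python3 -m creep '[[[0.06,0,0],0],[[0.08,0,0.15],0],[[0.08,0,0.35],0],[[-0.15,0.2,0.35],0],[[-0.44,0.58,0.35],0],[[-0.44,0.58,0.35],0]]'
python3 -m creep '[[[0,0,-0.1],0],[[0,0,-0.2],0],[[0,0,-0.28],0],[[0,0,-0.32],0],[[0,0,-0.32],0]]' 0.3
python3 -m creep '[[[0,0,-0.01],0],[[0,0,-0.02],0],[[0,0,-0.03],0],[[0,0,-0.03],0]]'
```

```text
time_s: 9.72
tool_pos: [0.5103, 0.1015, 0.06]
ee_rot: [-0.002, 0.731, 0.682, -0.002]
ft_force: [0.1, 0.1, -0.5]
finger_gap: 0.0002
finger_force: 0.0
time_s: 10.35
tool_pos: [0.5137, 0.099, 0.0119]
ee_rot: [-0.0, 0.732, 0.681, -0.001]
ft_force: [-0.1, 0.3, -0.3]
finger_gap: 0.0555
finger_force: 0.0
time_s: 10.85
tool_pos: [0.5141, 0.0996, 0.0084]
ee_rot: [0.0, 0.732, 0.681, 0.0]
ft_force: [0.3, 0.2, 0.5]
finger_gap: 0.0553
finger_force: 0.0
```

```bash
python3 -m creep '[[[0,0,-0.01],0],[[0,0,-0.02],0],[[0,0,-0.02],0]]'; python3 -m creep '[[[0,0,-0.01],0],[[0,0,-0.02],0],[[0,0,-0.02],0]]';  python3 - <<'E'
from h import *
c=snap('side','s5.png'); cv2.imwrite('pics/v5.png',cv2.resize(c['frame'][200:290,220:320,::-1],None,fx=6,fy=6,interpolation=2))
E
```

```text
time_s: 11.22
tool_pos: [0.5139, 0.0995, 0.0051]
ee_rot: [-0.0, 0.732, 0.681, -0.0]
ft_force: [-0.3, 0.0, -0.2]
finger_gap: 0.0555
finger_force: 0.0
time_s: 11.6
tool_pos: [0.5143, 0.0995, 0.0042]
ee_rot: [-0.0, 0.732, 0.681, -0.0]
ft_force: [-4.6, -1.3, 12.9]
finger_gap: 0.0552
finger_force: 6.8
```

View pics/v5.png

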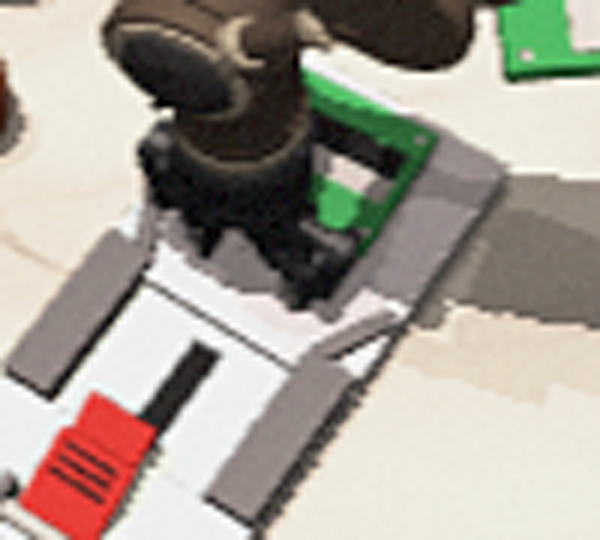

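Contact is at TCP z ≈ 0.0045 with a 55 mm gap, and the fingers stand on the landing at crop px (215,250) and (305,300). So I'll push at TCP z ≈ 0.0085. Next I'll go round to the rear of the insert.

```bash
python3 -m creep '[[[0,0,0.15],0],[[0,0,0.35],0],[[0,0,0.45],0],[[-0.03,-0.4,0.45],0],[[-0.06,-0.8,0.45],0],[[-0.075,-1,0.45],0],[[-0.075,-1,0.45],0],[[-0.075,-1,0.25],0],[[-0.075,-1,0.06],0],[[-0.075,-1,0.045],0],[[-0.075,-1,0.045],0]]'; python3 m.py s6.png
```

```text
time_s: 13.02
tool_pos: [0.5032, -0.0498, 0.0093]
ee_rot: [-0.0, 0.732, 0.682, 0.0]
ft_force: [0.8, 0.1, 0.7]
finger_gap: 0.0554
finger_force: 0.0
insert slicer xy mm -166.39241607382866 -2.779543586656717 rect [5.100000e-01 1.790000e-02 8.856840e+01 1.016949e+02 8.870670e+01] yaw rel 2.9567489624023438
```

```bash
python3 -m creep '[[[0.004,0.05,0],0],[[0.007,0.1,0],0],[[0.011,0.15,0],0],[[0.015,0.2,0],0],[[0.019,0.25,0],0],[[0.022,0.3,0],0],[[0.026,0.35,0],0],[[0.03,0.4,0],0],[[0.034,0.45,0],0],[[0.037,0.5,0],0],[[0.041,0.55,0],0],[[0.045,0.6,0],0],[[0.045,0.6,0],0]]'; python3 m.py s7.png
```

```text
time_s: 14.7
tool_pos: [0.5096, 0.0403, 0.0089]
ee_rot: [-0.0, 0.732, 0.681, 0.0]
ft_force: [0.6, 1.0, -1.2]
finger_gap: 0.0555
finger_force: 0.0
insert slicer xy mm -87.28246685965613 1.0941017749781188 rect [5.120000e-01 9.710000e-02 8.989690e+01 1.041047e+02 8.597930e+01] yaw rel 0.22931671142578125
```

The insert is square (0.2°), centred (1 mm) and at x = -87 mm. Pushing on into the neck.

```bash
python3 -m creep '[[[0.004,0.05,0],0],[[0.007,0.1,0],0],[[0.011,0.15,0],0],[[0.015,0.2,0],0],[[0.019,0.25,0],0],[[0.022,0.3,0],0],[[0.026,0.35,0],0],[[0.03,0.4,0],0],[[0.032,0.43,0],0],[[0.032,0.43,0],0]]'; python3 m.py s8.png
```

```text
time_s: 16.0
tool_pos: [0.5144, 0.1045, 0.009]
ee_rot: [-0.0, 0.732, 0.681, 0.0]
ft_force: [0.2, 0.5, -0.8]
finger_gap: 0.0556
finger_force: 0.0
insert slicer xy mm -20.89245322188443 2.144250429769084 rect [  0.5159   0.1634  92.1373 104.2169  86.932 ] yaw rel 1.1819992065429688
```

```bash
python3 -m creep '[[[0.002,0.03,0],0],[[0.004,0.06,0],0],[[0.007,0.09,0],0],[[0.009,0.12,0],0],[[0.01,0.135,0],0],[[0.011,0.15,0],0],[[0.011,0.15,0],0]]'; python3 m.py s9.png;  python3 - <<'E'
from h import *
c=dict(np.load('pics/s9.npz')); cv2.imwrite('pics/v6.png',cv2.resize(c['frame'][200:310,200:310,::-1],None,fx=5,fy=5,interpolation=2))
E
```

```text
time_s: 16.92
tool_pos: [0.5162, 0.1268, 0.0092]
ee_rot: [-0.0, 0.732, 0.681, 0.0]
ft_force: [-0.3, 1.0, -0.9]
finger_gap: 0.0553
finger_force: 0.0
insert slicer xy mm 1.6760095468681344 3.4805960847868644 rect [  0.5163   0.186   88.077  102.038   85.6023] yaw rel -0.14772796630859375
```

View pics/v6.png

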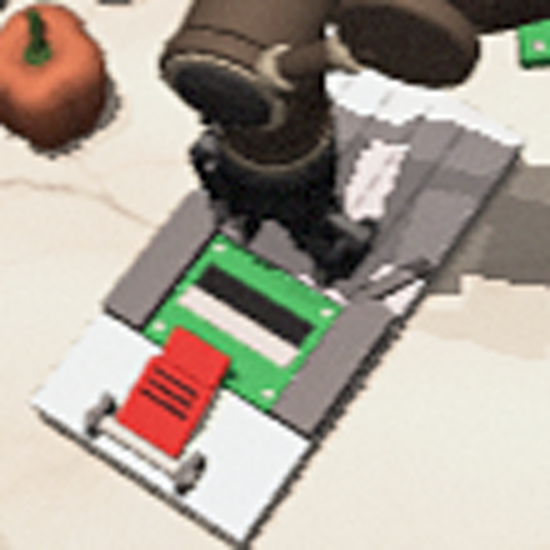

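The insert lies in the pocket outline, with corners at crop px (220,240), (340,310), (270,400) and (150,330). I'll check its height by depth with a plane fit.

```bash
cat > z.py <<'E'
from h import *
import sys
c=snap('side',sys.argv[1]); g,r,H=masks(c); P=pts(c)
t=np.radians(4.25); d=np.array([np.sin(t),np.cos(t)]); n=np.array([-d[1],d[0]]); o=np.array([.5159,.1342])+.05*d
S=np.stack([(P[...,:2]-o)@d,(P[...,:2]-o)@n],-1)
k=cv2.erode(g.astype(np.uint8),np.ones((3,3)))>0
k&=(abs(S[...,0])<.06)&(abs(S[...,1])<.06)&(P[...,2]<.1)
A=np.c_[S[k],np.ones(k.sum())]; f=np.linalg.lstsq(A,P[k][:,2],rcond=None)[0]; print('insert plane slope x,y, z0',f,k.sum())
l=(S[...,0]>-.11)&(S[...,0]<-.06)&(abs(S[...,1])<.04)&(P[...,2]<.06)&(P[...,2]>.02); print('landing z',np.median(P[l][:,2]))
l=(S[...,0]>.06)&(S[...,0]<.12)&(abs(S[...,1])<.08)&(abs(S[...,1])>.045)&(P[...,2]<.06); print('deck z',np.median(P[l][:,2]))
m=r&(S[...,0]>.03)&(S[...,0]<.13)&(abs(S[...,1])<.04)&(P[...,2]<.15); q=np.c_[S[m],P[m][:,2]]
if m.any(): 
    f=np.polyfit(q[:,0],q[:,2],1); print('lever n',m.sum(),'slope',f[0],'z at x=.065',np.polyval(f,.065),'y mean',q[:,1].mean())
E
python3 z.py s10.png
```

```text
insert plane slope x,y, z0 [0.00244482 0.01791401 0.03981976] 104
landing z 0.03893596835270752
deck z 0.03987630768836736
lever n 279 slope -0.2975335737322018 z at x=.065 0.07693197267526497 y mean 0.0033416222182782785
```

It is seated: top at z = 0.0398, level with the landing and deck. The lever is still up, with its pad at z ≈ 0.077. I'll back off, lift, shut the fingers and move above the pad.

```bash
python3 -m creep '[[[-0.003,-0.04,0],0],[[-0.003,-0.06,0.02],0],[[-0.003,-0.06,0.3],0],[[-0.003,-0.06,0.65],0],[[0.01,0.3,0.65],0],[[0.033,0.81,0.65],0],[[0.033,0.81,0.65],0],[[0.033,0.81,0.65],0]]' 
python3 -m creep '[[[0,0,-0.1],0],[[0,0,-0.2],0],[[0,0,-0.25],0],[[0,0,-0.25],0]]' -1; python3 z.py s11.png
```

```text
time_s: 18.02
tool_pos: [0.5207, 0.2482, 0.1064]
ee_rot: [0.0, 0.731, 0.682, -0.0]
ft_force: [0.9, -0.3, -0.1]
finger_gap: 0.0555
finger_force: 0.0
time_s: 18.52
tool_pos: [0.52, 0.247, 0.0676]
ee_rot: [-0.001, 0.732, 0.681, -0.001]
ft_force: [-0.2, -0.1, 0.5]
finger_gap: -0.0
finger_force: 0.0
insert plane slope x,y, z0 [ 0.01312775 -0.01859673  0.04056812] 76
landing z 0.03976606958590967
deck z 0.04008514818976683
lever n 176 slope -0.3913637508294662 z at x=.065 0.07900812450442476 y mean 0.004398085859591478
```

```bash
python3 -m creep '[[[0,0,-0.05],0],[[0,0,-0.1],0],[[0,0,-0.13],0],[[0,0,-0.15],0],[[0,0,-0.15],0]]'; python3 -m creep '[[[0,0,-0.02],0],[[0,0,-0.04],0],[[0,0,-0.06],0],[[0,0,-0.07],0],[[0,0,-0.08],0],[[0,0,-0.08],0]]'; python3 z.py s12.png
```

```text
time_s: 19.2
tool_pos: [0.5207, 0.2463, 0.0473]
ee_rot: [0.001, 0.732, 0.682, -0.002]
ft_force: [-1.7, -4.8, 8.3]
finger_gap: 0.0001
finger_force: 4.0
time_s: 19.95
tool_pos: [0.5206, 0.2482, 0.0341]
ee_rot: [-0.0, 0.732, 0.681, -0.0]
ft_force: [1.4, -0.2, 0.4]
finger_gap: 0.0003
finger_force: 0.0
insert plane slope x,y, z0 [0.06253425 0.02363376 0.04222349] 57
landing z 0.03967542778375077
deck z 0.03987443320197448
lever n 139 slope 0.009979770089460485 z at x=.065 0.05874788500625415 y mean 0.004110511038111863
```

The lever snapped: it's level, with its pad at z = 0.059. Retracting for a final check.

```bash
python3 -m creep '[[[0,0,0.2],0],[[0,0,0.5],0],[[0,0,0.8],0],[[0,-0.3,1],0],[[0,-0.6,1],0],[[0,-0.9,1],0],[[0,-0.9,1],0],[[0,-0.9,1],0]]'; python3 z.py s13.png;  python3 - <<'E'
from h import *
c=dict(np.load('pics/s13.npz')); cv2.imwrite('pics/v7.png',cv2.resize(c['frame'][190:310,200:310,::-1],None,fx=5,fy=5,interpolation=2))
E
```

```text
time_s: 21.0
tool_pos: [0.5211, 0.1133, 0.1846]
ee_rot: [-0.0, 0.732, 0.681, 0.0]
ft_force: [0.7, 0.0, -0.3]
finger_gap: 0.0
finger_force: 0.0
insert plane slope x,y, z0 [-0.01007443 -0.00760805  0.03992822] 128
landing z 0.03929998682861435
deck z 0.03990216289742188
lever n 248 slope 0.15274364409051724 z at x=.065 0.05533231614841713 y mean 0.003229773779067504
```

View pics/v7.png

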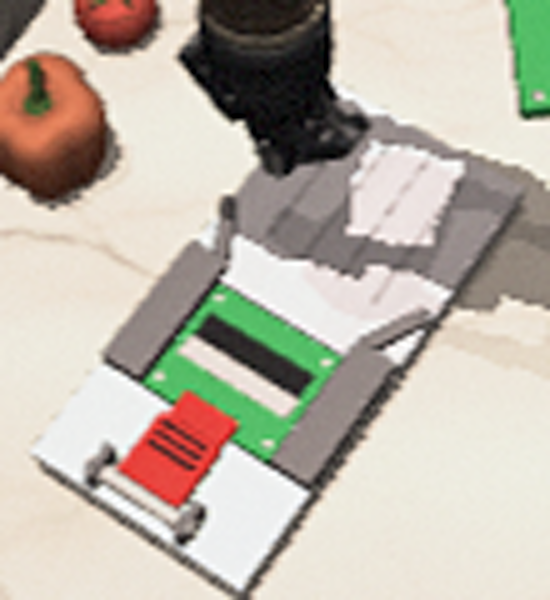

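The insert sits flat and flush in the pocket, the lever is down at about (180,450), and the gripper is clear of everything.

```bash
python3 -c "from rig import hand_in; print(hand_in())"
```

```text
the job is handed in; nothing more can be done
None
```

The job is handed in: in the last images the insert lay flat and flush in the pocket and the lever stayed down by itself, with the arm clear at about 21 s; no verdict was returned.

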